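# Finish the gift box: jar in, gingerbread held ready in the tongs

### The job

Make up the gift box: stand the honey jar upright in the gap between the tea tin and the wooden pot, right down on the box floor. Then take the serving tongs, pick the round gingerbread off the display riser with them (never with the bare gripper), and finish still holding it in the tongs over the box's empty bay, lifted clear above the jar's lid, so that your colleague can slip a paper case under it. Leave the other gingerbreads, the mug and the wooden bell where they are.

Things in the scene. Friction and masses are not known exactly. Their poses are not given: they have to be found in the camera images.
- jar_center (a point): small round glass honey jar with a brass screw lid of the same width, standing on the counter in front of the riser: 56 mm in diameter, 85 mm tall (glass 69 mm, lid the top 16 mm), about 220 g. The point is its centre, 42.5 mm above its underside; z up along the jar. Its body's name is jar.
- gift_box: open plywood gift box, fixed: 157 mm (its x) by 188 mm (its y), walls and divider 5 mm thick, floor 6 mm, rim 50 mm above the counter. A divider along y splits it into a far bay (+x, 66 mm wide, 178 mm long), holding the tin and the pot with a gap between them, and an empty near bay (-x, 76 mm wide, 178 mm long). Origin at counter height near the middle, z up.
- jar_gap (a point): in the far bay, on the box floor (6 mm above the counter), the middle of the gap of about 66 mm along y between the tin and the pot; axes as the box's.
- empty_bay (a point): in the near bay, the middle of its floor (6 mm above the counter); axes as the box's: the bay spans 38 mm either way in x and 89 mm either way in y.
- tea_tin: metal tea tin, loose in the far bay at the +y end: 54 mm diameter, 80 mm tall; origin at the centre of its underside. It stays there.
- salt_pot: turned wooden pot, loose in the far bay at the -y end: 54 mm diameter, 76 mm tall; origin at the centre of its underside. It stays there.
- tong_tray: shallow open white enamel tray, fixed: 120 mm (x) by 170 mm (y), rims 35 mm above the counter, walls and floor 3 mm. The tongs lie across its two long rims. Origin on the counter at its centre.
- tongs_grip (a point): serving tongs (body tongs) of sprung sheet steel, 265 mm long, 110 g, lying on their side: the arms stand on edge and open and shut in the horizontal plane. The point is midway between the arms, halfway along the black rubber handles and near the centre of mass, 11 mm above the lower edge; +x runs to the tips, z up. The hinge is 100 mm behind it (-x).
- tongs_tips (a point): midway between the two flat tip plates, 116 mm in front of tongs_grip along +x, same height and axes. The plates are 42 mm long (x) and 26 mm high; at rest their inner faces are 86 mm apart. Each moves in 2.1 mm for every 1 mm that its handle is squeezed in at tongs_grip; they close on the round gingerbread when the handles are about 40 mm apart.
- tongs_left: the tongs' arm on the +y side; origin on the hinge. Its flat handle is 22 mm high and reaches from 49 mm behind to 44 mm in front of tongs_grip. At rest the two handles' outer faces are 57 mm apart at tongs_grip, each leaning 5 degrees outward to the tips; at 40 mm they are parallel.
- tongs_right: the tongs' arm on the -y side, mirror image; origin on the hinge. A spring holds the tongs open: squeezing the handles at tongs_grip takes about 3 N a side to start and 5 N at 40 mm. Both arms move evenly about the middle.
- riser: low wooden display riser, fixed: top board 120 mm (x) by 260 mm (y), its upper face 45 mm above the counter. Three gingerbreads, all of one brown, stand on it in a row along y about 88 mm apart, in any order. Origin on the counter below its centre, z up.
- round_center (a point): the round gingerbread, a low dome with straight sides: 48 mm diameter, 36 mm tall (sides straight up to 25 mm), about 60 g, standing on the riser. The point is its centre, 18 mm above its underside. Its body's name is round_bread.
- long_bread: bystander: oblong gingerbread, 66 mm along its x, 40 mm along its y, 28 mm tall, on the riser; origin at the centre of its underside.
- heart_bread: bystander: heart-shaped gingerbread, about 50 mm across and 20 mm tall, on the riser; origin at the centre of its underside.
- mug: bystander: white mug, 76 mm diameter, 80 mm tall, at the far left of the counter; origin at the centre of its underside.
- bell: bystander: turned wooden hand bell, 52 mm diameter, 88 mm tall, behind the riser; origin at the centre of its underside.

How it is judged:
By the outcome, as a careful person would: the job done as asked, in the order asked, and still so for the second after the job is handed in, while the arm keeps its last pose, push and grip.
It also fails if it takes over 58 s, if anything falls off the work surface, if the arm or the gripper's body presses on something with over 40 N, if the wrist force passes 120 N, or if a joint passes its speed limit or range.

### The arm

A 7-joint arm with a two-finger parallel gripper is mounted at the origin on the work surface. World frame = base frame: x ahead of the robot, y to its left, z up, the work surface at z = 0. Lengths are in m, angles in rad, forces in N, time in s.
With the tool pointing down it reaches from about 0.425 to 0.975 m from the base axis. Payload 16.7 kg.
Tool frame: the origin (TCP) lies at the very end of the fingers, on their centre line; the grasp point (between the pads) lies 19 mm behind it (hold_point_z is the distance from the TCP to the grasp point, in m); z points along the fingers, y is the direction in which the jaws open and shut (so a half turn about z gives the same grasp; the last joint's range is limited). The gripper opens to 85 mm and grips with 20 to 120 N. Pads are 22 mm wide; open, the fingers measure 114 mm over their backs; the gripper's body (76 mm by 85 mm) begins 54 mm behind the grasp point. The pads swing forward as they close: fully open they stand 13 mm farther back than shut.
Start: joints at [-1.472, 0.426, 0.074, 1.606, -0.034, 1.111, -0.067], TCP at [0.166, 0.654, 0.231] pointing down, gripper open.
Joint ranges: [-2.85, 2.85], [-0.5, 2.14], [-1.23, 1.37], [0.21, 2.46], [-1.02, 4.16], [0.16, 2.05], [-2.73, 2.73]. Speed limits (rad/s): [1.89, 1.89, 2.39, 2.39, 3.01, 3.01, 3.01].

### API

Orientations are given as a 3x3 rotation matrix whose columns are the frame's x, y, z axes.
In Python, from workcell import get_obs, read_camera, sign_off, hold_point_z gives the robot as it stands.
- The arm moves only by the tool servo_tool, never from a script. Its argument "steps" is a list of rows, each a list of 3 entries, a list of its own where there are three numbers: the opening, from 0 (shut) to 1 (fully open), then the shift along the world's x, y, z in m, then the turn about the world's z in rad. A call has 1 to 20 rows; each row shifts and turns the commanded pose from where the row before left it; what a row does not reach is not made up. A row lasts 1/10 s, in which the tool goes at most 50 mm and 8.59 degrees, less where a joint would pass 70% of its speed; a pose out of reach is approached as far as the arm can. A call with a gripper value outside its range is refused whole. The fingers move at their own pace and stop on an object; "grip_force" is the grip in N (left out, the last holds). Time passes only in rows, so rows that do not move let the fingers close. It gives the time, the measured TCP pose, the force and the opening at its end, in the units of the state.
- get_obs(): the state, without advancing time (a new reading comes with each control period).
- read_camera(name): name is "scene" or "top"; returns a dict with "frame" (384x512x3 uint8, blue, green, red), "fx", "fy", "cx", "cy" (pixels), "cam_to_world" (4x4, takes a point from camera to world coordinates). Camera axes: x right, y down, z forward; pixel columns grow to the right and rows downward; lengths in m; the calibration is good to about 2 mm. A picture is of the moment at which its call begins. There is no depth.
- sign_off(): hands the job in, once; it reports no verdict.
The state is a dict: "time_s": time; "joint_pos": joint angles; "qd": joint speeds; "joint_torque": joint torques, N m; "position": TCP position; "orientation": TCP orientation; "ft_force": force on the tool from outside, world axes, zero at the start; "torque": the same for the moment, N m; "width": finger opening in m.
Only numpy, scipy, OpenCV 4.12 (cv2) and the standard library are available. Lean on these libraries where they do the work, as an engineer would, in place of code of your own. Each camera call takes 0.05 s, during which the arm holds its last target. There are 200 camera calls.

## Working session

There is one attempt and no reset: what is moved stays moved. The work goes in short steps, Python scripts to look and compute and a tool call to move; the robot and the scene stay as the last step left them, time stands still between calls to the robot, and variables do not carry over. Pictures are saved under pics/ and viewed, about 8 in all and at most 12, crops included, and the job is handed in when it is done.

Besides the shell and the picture viewer there is one more tool, called after "Request:" as name(argument=value, ...), one argument or row to a line, values as JSON. servo_tool: Moves the arm, as the interface text tells. Its arguments: {"type":"object","properties":{"steps":{"type":"array","items":{"type":"array"}},"grip_force":{"type":"number"}},"required":["steps"]}

```bash
mkdir -p pics; ls; python3 - <<'E'
from workcell import *
import cv2,numpy as np
o=get_obs();print(o['time_s'],o['position'],np.round(o['orientation'],3),o['width'],hold_point_z)
for n in("scene","top"):
    c=read_camera(n);cv2.imwrite(f"pics/{n}0.png",c["frame"]);print(n,c["fx"],c["fy"],c["cx"],c["cy"],np.round(c["cam_to_world"],4).tolist())
a=cv2.imread("pics/scene0.png");b=cv2.imread("pics/top0.png")
for n,i in(("s",a),("t",b)): cv2.imwrite(f"pics/{n}1.png",cv2.resize(i,(768,576),interpolation=cv2.INTER_CUBIC))
E
```

```text
pics
0.0 [0.16611624 0.65379232 0.23059372] [[-0.969  0.246 -0.   ]
 [ 0.246  0.969 -0.001]
 [-0.    -0.001 -1.   ]] 0.08530738577692852 0.0187
scene 476.46638118834096 476.46638118834096 256.1605087780199 195.39976350750098 [[0.8286, 0.384, -0.4074, 1.1314], [0.5595, -0.5438, 0.6255, -0.9228], [0.0186, -0.7462, -0.6654, 1.0116], [0.0, 0.0, 0.0, 1.0]]
top 361.1529428255904 361.1529428255904 258.17961894916994 188.42894877003175 [[0.0015, -0.9947, 0.1025, 0.4803], [-0.9999, -0.0004, 0.0109, -0.058], [-0.0108, -0.1025, -0.9947, 0.9674], [0.0, 0.0, 0.0, 1.0]]
```

View pics/t1.png

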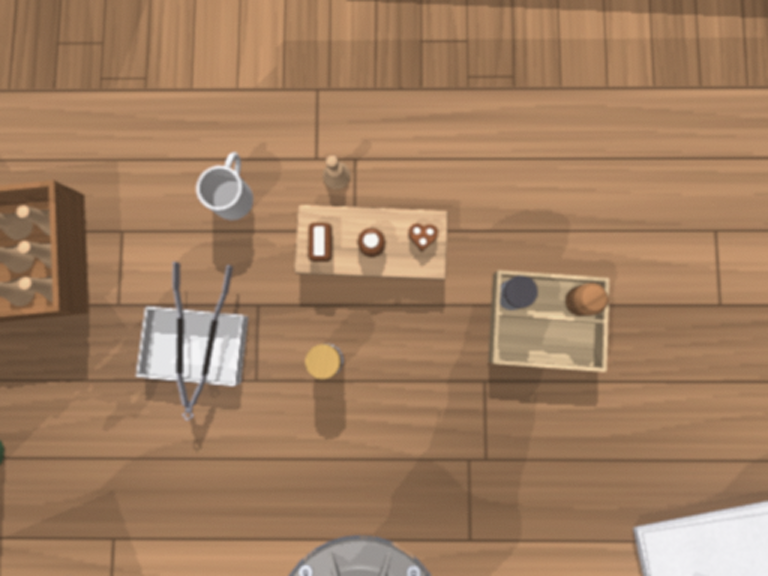

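View pics/s1.png

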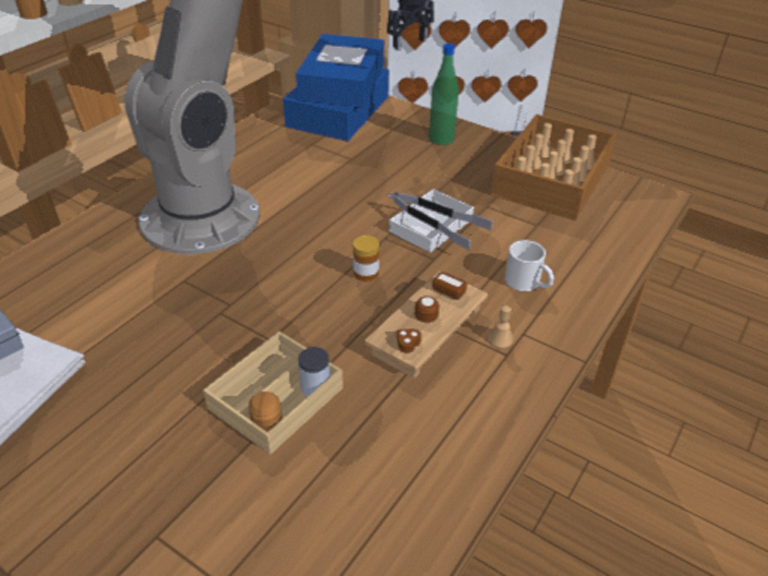

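The top view (768x576, image up = +x, left = +y) shows the jar lid at (322,361), the tongs with their hinge at (188,412) and tips at (177..230,265), and the round bread in the middle of the riser at (371,240). The box rim spans (497..610, 271..370), with the tin at (519,292) and the pot at (587,299). The scene view agrees with this.

```bash
cat > h.py <<'E'
import numpy as np,cv2
from workcell import *
def rays(c,uv):
    uv=np.atleast_2d(np.float64(uv));T=np.array(c["cam_to_world"])
    d=np.c_[(uv[:,0]-c["cx"])/c["fx"],(uv[:,1]-c["cy"])/c["fy"],np.ones(len(uv))]@T[:3,:3].T
    return T[:3,3],d
def toz(c,uv,z):
    o,d=rays(c,uv);return o+d*((z-o[2])/d[:,2])[:,None]
def proj(c,P):
    T=np.linalg.inv(c["cam_to_world"]);p=np.atleast_2d(P)@T[:3,:3].T+T[:3,3]
    return p[:,:2]/p[:,2:]*[c["fx"],c["fy"]]+[c["cx"],c["cy"]]
def cross(c1,u1,c2,u2):
    o1,d1=rays(c1,u1);o2,d2=rays(c2,u2);d1,d2=d1[0],d2[0]
    s=np.linalg.lstsq(np.c_[d1,-d2],o2-o1,rcond=None)[0];a,b=o1+s[0]*d1,o2+s[1]*d2
    return (a+b)/2,np.linalg.norm(a-b)
def blobs(f,lo,hi,roi=None,amin=20):
    m=cv2.inRange(cv2.cvtColor(f,cv2.COLOR_BGR2HSV),np.array(lo),np.array(hi))
    if roi:
        k=np.zeros_like(m);x0,y0,x1,y1=roi;k[y0:y1,x0:x1]=255;m&=k
    n,l,s,ce=cv2.connectedComponentsWithStats(m)
    return m,[(s[i].tolist(),ce[i].round(2).tolist()) for i in range(1,n) if s[i,4]>=amin],l
E
python3 - <<'E'
from h import *
c=read_camera("top");f=c["frame"];h=cv2.cvtColor(f,cv2.COLOR_BGR2HSV)
s=read_camera("scene");hs=cv2.cvtColor(s["frame"],cv2.COLOR_BGR2HSV)
P=lambda n,x,y:print(n,h[int(y/1.5),int(x/1.5)])
for n,x,y in[("lid",322,361),("rimL",495,320),("rimB",550,368),("rimT",550,273),("table",450,340),("tin",519,290),("pot",587,299),("riser",345,265),("round",371,240),("roundside",362,248),("handleL",180,345),("tipL",176,275),("tipR",227,280),("trayfloor",160,350),("bayfloor",550,340),("heart",415,236),("shadow",330,410)]:P(n,x,y)
for n,lo,hi,roi in[("lid",(18,120,120),(30,255,255),(190,220,240,260)),("black",(0,0,0),(180,255,60),(90,170,170,280)),("steel",(100,10,60),(130,90,200),(90,170,170,280)),("icing",(0,0,180),(180,70,255),(195,135,300,185)),("tin",(100,20,20),(140,255,110),(330,180,405,250)),("pot",(5,150,80),(15,255,255),(330,180,405,250))]:
    print(n,blobs(f,lo,hi,roi)[1])
P2=cv2.resize(f[130:290,85:415],None,fx=2.4,fy=2.4,interpolation=cv2.INTER_CUBIC);cv2.imwrite("pics/crop1.png",P2)
E
```

```text
lid [ 19 129 215]
rimL [ 17  78 177]
rimB [ 16  86 169]
rimT [ 15  91 188]
table [ 13 111 156]
tin [138  15  86]
pot [ 13 129 191]
riser [ 16  87 229]
round [ 20   6 246]
roundside [ 11 150 112]
handleL [ 5 31 49]
tipL [168  15  87]
tipR [143  10  99]
trayfloor [120   1 231]
bayfloor [ 17  77 179]
heart [ 11 147 163]
shadow [ 14 112 127]
lid [([204, 230, 23, 23, 396], [214.62, 240.85])]
black [([119, 213, 2, 35, 70], [119.5, 230.0]), ([136, 214, 8, 35, 51], [139.53, 230.45])]
steel []
icing [([209, 151, 7, 20, 136], [212.04, 160.36]), ([242, 155, 10, 10, 81], [246.78, 159.56])]
tin []
pot []
```

View pics/crop1.png

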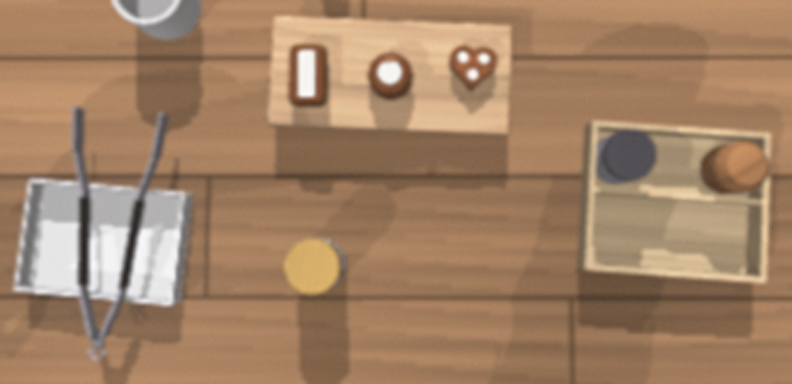

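The crop (2.4x, offset (85,130)) shows the box rim corners at about (589,122), (770,133), (766,281) and (585,270), so the box is yawed a few degrees. The handles are the black strips at x≈84 and x≈133, y 197..288.

```bash
python3 - <<'E'
from h import *
c=read_camera("top");f=c["frame"];s=read_camera("scene")
def rect(n,mask,z,roi):
    k=np.zeros_like(mask);x0,y0,x1,y1=roi;k[y0:y1,x0:x1]=mask[y0:y1,x0:x1]
    k=cv2.morphologyEx(k,cv2.MORPH_OPEN,np.ones((2,2),np.uint8))
    cs=max(cv2.findContours(k,0,cv2.CHAIN_APPROX_NONE)[0],key=cv2.contourArea)
    P=toz(c,cs[:,0],z)[:,:2]
    r=cv2.minAreaRect((P*1000).astype(np.float32));print(n,"ctr",np.round(r[0],1),"size",np.round(r[1],1),"ang",round(r[2],2))
h=cv2.cvtColor(f,cv2.COLOR_BGR2HSV)
wood=cv2.inRange(h,(10,30,90),(30,102,255))
rect("box",wood,.05,(322,172,415,255))
rect("riser",wood,.045,(190,132,305,190))
rect("tray",cv2.inRange(h,(0,0,80),(180,45,255)),.035,(88,200,168,262))
rc=85+(np.array([[589,122],[770,133],[766,281],[585,270]])-.5)/2.4;rc[:,1]+=45
P=toz(c,rc,.05)[:,:2];print("box hand",P.round(4).tolist(),P.mean(0).round(4),np.linalg.norm(np.diff(P,axis=0),axis=1).round(4))
# jar
m,b,l=blobs(f,(17,115,110),(30,255,255),(195,225,235,256));print(b)
e=toz(c,np.argwhere(m>0)[:,::-1],.085)[:,:2]
r=cv2.minEnclosingCircle((e*1000).astype(np.float32));print("jar",r,toz(c,b[0][1],.085).round(4))
print("lid scene",[x for x in blobs(s["frame"],(17,140,80),(30,255,255),(225,150,265,195))[1]])
# round icing, both
bi=[x for x in blobs(f,(0,0,180),(180,70,255),(195,135,300,185),8)[1]];print(bi)
print("icing top",[toz(c,x[1],.081).round(4).tolist() for x in bi])
bs=blobs(s["frame"],(0,0,140),(180,70,255),(260,170,320,240),8)[1];print("scene icing",bs)
for x in bs: print(cross(c,[246.78,159.56],s,x[1]))
br=blobs(f,(0,120,30),(13,255,175),(235,148,260,175))
print("bread brown",br[1])
# dark: handles & steel
for n,lo,hi in(("rub",(0,0,0),(180,255,70)),("all",(0,0,0),(180,60,125))):
    m=blobs(f,lo,hi,(100,170,165,285))[0]
    for v in range(172,284,4):
        u=np.flatnonzero(m[v]);
        if len(u):
            g=np.split(u,np.flatnonzero(np.diff(u)>2)+1);print(n,v,[(int(q[0]),int(q[-1])) for q in g],[toz(c,[q.mean(),v],.055)[0,:2].round(4).tolist() for q in g])
# tin,pot
m,b,l=blobs(f,(0,0,30),(180,70,110),(330,182,370,210));print("tin",b,[toz(c,x[1],.086).round(4) for x in b])
m,b,l=blobs(f,(5,112,60),(14,255,255),(375,185,407,212));print("pot",b,[toz(c,x[1],.06).round(4) for x in b])
E
```

```text
box ctr [ 509.2 -322.5] size [201.3 162.8] ang 86.15
riser ctr [644.7 -21.7] size [261.9 123.6] ang 87.65
tray ctr [466.7 285.6] size [180.8 160.4] ang 85.85
box hand [[0.595, -0.232], [0.5832, -0.4233], [0.428, -0.4129], [0.439, -0.2248]] [ 0.5113 -0.3232] [0.1917 0.1555 0.1884]
[([203, 229, 24, 24, 432], [214.52, 240.83])]
jar ((443.792236328125, 57.054683685302734), 28.567596435546875) [[0.4436 0.0572 0.085 ]]
lid scene [([235, 157, 18, 15, 217], [243.7, 163.62])]
[([209, 151, 7, 20, 136], [212.04, 160.36]), ([276, 151, 5, 5, 18], [277.61, 153.33]), ([284, 152, 5, 5, 19], [286.16, 153.84]), ([242, 155, 10, 10, 81], [246.78, 159.56]), ([279, 159, 5, 4, 17], [281.35, 160.47])]
icing top [[[0.6419, 0.0667, 0.081]], [[0.6596, -0.0966, 0.081]], [[0.6583, -0.1179, 0.081]], [[0.6439, -0.0199, 0.081]], [[0.6415, -0.1058, 0.081]]]
scene icing [([292, 183, 16, 8, 67], [299.63, 186.45]), ([281, 198, 8, 6, 43], [284.44, 200.56]), ([267, 220, 4, 4, 11], [268.45, 221.64]), ([274, 221, 4, 3, 10], [275.5, 222.2]), ([269, 225, 5, 4, 13], [271.08, 226.62])]
(array([ 0.6545693 , -0.00857844,  0.1301
[... 2619 characters left out ...]
 0.2999], [0.4341, 0.2558], [0.4342, 0.1979]]
all 248 [(118, 121), (135, 138), (159, 160)] [[0.424, 0.2995], [0.4241, 0.2567], [0.4243, 0.1989]]
all 252 [(120, 121), (136, 136), (158, 160)] [[0.4141, 0.2966], [0.4142, 0.2576], [0.4144, 0.1998]]
all 256 [(120, 122), (134, 135)] [[0.4043, 0.2949], [0.4043, 0.261]]
all 260 [(121, 123), (132, 133)] [[0.3944, 0.292], [0.3945, 0.2657]]
all 264 [(122, 124), (130, 131)] [[0.3846, 0.2891], [0.3846, 0.2703]]
all 268 [(123, 126), (129, 130)] [[0.3748, 0.2849], [0.3748, 0.2724]]
tin [([334, 184, 24, 22, 426], [345.45, 194.79])] [array([[ 0.5556, -0.2616,  0.086 ]])]
pot [([378, 189, 29, 21, 458], [391.28, 199.25])] [array([[ 0.5467, -0.382 ,  0.06  ]])]
```

Request:
servo_tool(
  steps=[
    [1,[0.024,-0.032,0],-0.0925],
    [1,[0.024,-0.032,0],-0.0925],
    [1,[0.024,-0.032,0],-0.0925],
    [1,[0.024,-0.032,0],-0.0925],
    [1,[0.024,-0.032,0],-0.0925],
    [1,[0.024,-0.032,0],-0.0925],
    [1,[0.024,-0.032,0],-0.0925],
    [1,[0.024,-0.032,0],-0.0925],
    [1,[0.012,-0.046,0],-0.0925],
    [1,[0.012,-0.046,0],-0.0925],
    [1,[0.012,-0.046,0],-0.0925],
    [1,[0.012,-0.046,0],-0.0925],
    [1,[0.012,-0.046,0],-0.0925],
    [1,[0.012,-0.046,0],-0.0925],
    [1,[0.012,-0.046,0],-0.0925],
    [1,[0,-0.02,0],0],
    [1,[0,0,0],0],
    [1,[0,0,0],0],
  ],
  grip_force=40,
)

```text
time_s: 2.1
position: [0.4422, 0.0564, 0.2314]
orientation: [[0.066, 0.998, 0.0], [0.998, -0.066, 0.001], [0.001, 0.0, -1.0]]
ft_force: [1.0, -0.3, -0.1]
width: 0.0855
```

Request:
servo_tool(
  steps=[
    [1,[0.0015,0.0006,-0.04],0],
    [1,[0,0,-0.04],0],
    [1,[0,0,-0.04],0],
    [1,[0,0,-0.03],0],
    [1,[0,0,-0.02],0],
    [1,[0,0,-0.011],0],
    [1,[0,0,0],0],
    [0.4,[0,0,0],0],
    [0.4,[0,0,0],0],
    [0.4,[0,0,0],0],
    [0.4,[0,0,0],0],
    [0.4,[0,0,0],0],
    [0.4,[0,0,0],0],
  ],
  grip_force=40,
)

```text
time_s: 3.4
position: [0.4444, 0.0573, 0.0515]
orientation: [[0.065, 0.998, 0.002], [0.998, -0.065, 0.001], [0.002, 0.002, -1.0]]
ft_force: [-2.5, -0.4, 9.6]
width: 0.0545
```

Request:
servo_tool(
  steps=[
    [0.4,[0,0,0.01],0],
    [0.4,[0,0,0.03],0],
    [0.4,[0,0,0.04],0],
    [0.4,[0,0,0.04],0],
    [0.4,[0.005,-0.02,0.01],0],
    [0.4,[0.01,-0.035,0],0],
    [0.4,[0.012,-0.042,0],0],
    [0.4,[0.012,-0.042,0],0],
    [0.4,[0.012,-0.042,0],0],
    [0.4,[0.012,-0.042,0],0],
    [0.4,[0.012,-0.042,0],0],
    [0.4,[0.012,-0.042,0],0],
    [0.4,[0.012,-0.042,0],0],
    [0.4,[0.007,-0.03,0],0],
    [0.4,[0,0,0],0],
    [0.4,[0,0,0],0],
  ],
)

```text
time_s: 5.0
position: [0.5493, -0.3229, 0.1811]
orientation: [[0.067, 0.998, -0.0], [0.998, -0.067, -0.0], [-0.0, -0.0, -1.0]]
ft_force: [0.2, 0.5, -1.5]
width: 0.0547
```

```bash
python3 - <<'E'
from h import *
o=get_obs();print(o['time_s'],o['position'],o['width'],o['ft_force'])
s=read_camera("scene");c=read_camera("top")
a=cv2.resize(s["frame"][130:310,120:270],None,fx=3,fy=3,interpolation=cv2.INTER_CUBIC)
b=cv2.resize(c["frame"][150:270,300:420],(540,540),interpolation=cv2.INTER_CUBIC)[:540,:340]
print(a.shape);cv2.imwrite("pics/held.png",np.hstack([a,b]))
E
```

```text
5.0 [ 0.5492505  -0.32287108  0.18105651] 0.054682073910427884 [ 0.22807123  0.47341748 -1.52241087]
(540, 450, 3)
```

View pics/held.png

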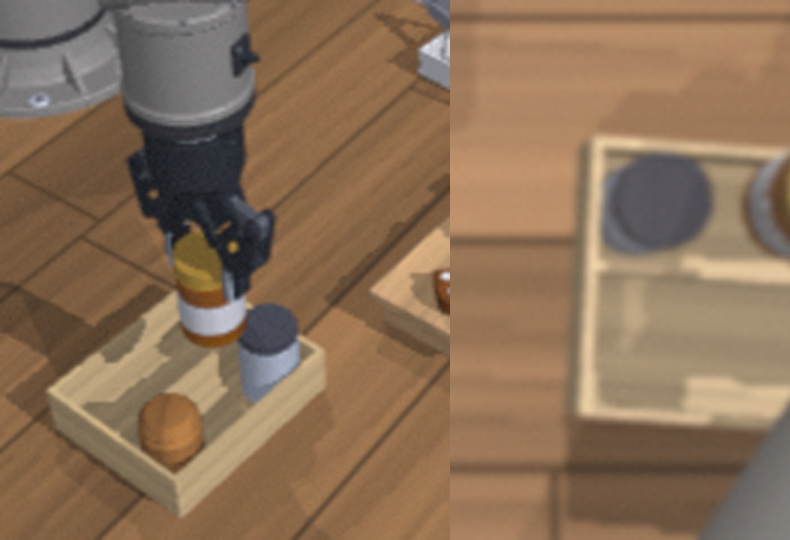

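The jar hangs upright in the jaws, with its label at about (211,315) in the crop. Below it are the tin at (268,330) and the pot at (170,425). I'll check all three against the calibration before lowering.

```bash
python3 - <<'E'
from h import *
s=read_camera("scene");c=read_camera("top");f=s["frame"]
roi=(195,228,225,256)
m,b,l=blobs(f,(0,0,20),(180,90,90),roi);print("tin dark scene",b)
mt,bt,_=blobs(c["frame"],(0,0,30),(180,70,110),(330,182,370,210));print(bt)
for x in b:print("tin cross",cross(c,bt[0][1],s,x[1]), "on z.086",toz(s,x[1],.086))
m,b,l=blobs(f,(5,150,60),(16,255,255),(160,255,192,290));print("pot scene",b)
mp,bp,_=blobs(c["frame"],(5,112,60),(14,255,255),(375,185,407,212));print(bp)
# jar label rows
h=cv2.cvtColor(f,cv2.COLOR_BGR2HSV)
for v in range(226,248,3):
    r=h[v,172:208];g=np.flatnonzero((r[:,1]<70)&(r[:,2]>110)|(r[:,0]<14)&(r[:,1]>170));print(v,g.min()+172 if len(g) else None,g.max()+172 if len(g) else None)
for z in(.035,.03,.01):print(proj(s,[.5497,-.323,.1295+z]))
E
```

```text
tin dark scene [([199, 231, 20, 17, 242], [209.22, 239.5])]
[([335, 184, 23, 22, 396], [346.11, 194.34]), ([366, 193, 4, 11, 28], [367.39, 198.04])]
tin cross (array([ 0.55734944, -0.26465621,  0.0797065 ]), np.float64(0.00022239097540981085)) on z.086 [[ 0.56131941 -0.26904017  0.086     ]]
pot scene [([168, 262, 19, 23, 214], [177.81, 272.83])]
[]
226 182 197
229 179 202
232 180 204
235 180 201
238 182 201
241 189 192
244 198 198
247 200 202
[[190.43369392 228.89153196]]
[[190.58149408 230.30468289]]
[[191.16444761 235.87843417]]
```

```bash
python3 - <<'E'
from h import *
s=read_camera("scene");c=read_camera("top")
print(cross(c,[391.28,199.25],s,[177.81,272.83]),toz(s,[177.81,272.83],.044),toz(c,[391.28,199.25],.044))
E
```

```text
(array([ 0.54756679, -0.38361207,  0.05444114]), np.float64(0.0012458246953886772)) [[ 0.54175613 -0.37741403  0.044     ]] [[ 0.54784233 -0.38774064  0.044     ]]
```

Request:
servo_tool(
  steps=[
    [0.4,[0.0015,0.0005,-0.02],0],
    [0.4,[0,0,-0.015],0],
    [0.4,[0,0,0],0],
    [0.4,[0,0,0],0],
  ],
)

```text
time_s: 5.7
position: [0.5511, -0.3217, 0.1453]
orientation: [[0.065, 0.998, -0.001], [0.998, -0.065, 0.0], [-0.0, -0.001, -1.0]]
ft_force: [-0.0, 0.3, -1.3]
width: 0.055
```

Request:
servo_tool(
  steps=[
    [0.4,[0.0005,-0.0014,-0.02],0],
    [0.4,[0,0,-0.015],0],
    [0.4,[0,0,-0.01],0],
    [0.4,[0,0,-0.01],0],
    [0.4,[0,0,-0.01],0],
    [0.4,[0,0,-0.01],0],
    [0.4,[0,0,0],0],
    [0.4,[0,0,0],0],
  ],
)

```text
time_s: 6.5
position: [0.5517, -0.3232, 0.0703]
orientation: [[0.066, 0.998, -0.0], [0.998, -0.066, -0.0], [-0.0, -0.0, -1.0]]
ft_force: [0.5, -0.6, -2.2]
width: 0.055
```

No contact yet, so I'll lower the last 13 mm gently.

Request:
servo_tool(
  steps=[
    [0.4,[0,0,-0.005],0],
    [0.4,[0,0,-0.004],0],
    [0.4,[0,0,-0.002],0],
    [0.4,[0,0,-0.001],0],
    [0.4,[0,0,-0.001],0],
    [0.4,[0,0,0],0],
  ],
)

```text
time_s: 7.1
position: [0.5517, -0.3234, 0.0577]
orientation: [[0.066, 0.998, 0.0], [0.998, -0.066, -0.0], [-0.0, 0.0, -1.0]]
ft_force: [-1.2, 1.2, 3.2]
width: 0.0553
```

Request:
servo_tool(
  steps=[
    [0.7,[0,0,0],0],
    [0.8,[0,0,0],0],
    [0.9,[0,0,0],0],
    [0.9,[0,0,0],0],
    [0.9,[0,0,0.01],0],
    [0.9,[0,0,0.03],0],
    [0.9,[0,0,0.04],0],
    [0.9,[0,0,0.04],0],
    [0.9,[0,0.03,0.03],0.08],
    [1,[-0.003,0.04,0],0.14],
    [1,[-0.006,0.04,0],0.14],
    [1,[-0.006,0.04,0],0.14],
    [1,[-0.006,0.04,0],0.14],
    [1,[-0.006,0.04,0],0.14],
    [1,[-0.006,0.04,0],0.14],
    [1,[-0.006,0.04,0],0.14],
    [1,[-0.006,0.04,0],0.14],
    [1,[-0.006,0.04,0],0.14],
    [1,[-0.006,0.04,0],0.14],
    [1,[-0.006,0.04,0],0.14],
  ],
)

```text
time_s: 9.1
position: [0.4884, 0.1482, 0.2082]
orientation: [[-1.0, 0.011, 0.001], [0.011, 1.0, 0.0], [-0.001, 0.0, -1.0]]
ft_force: [0.6, -0.8, -0.4]
width: 0.0857
```

```bash
python3 - <<'E'
from h import *
o=get_obs();print(o['time_s'],o['position'],np.round(o['joint_pos'],2))
s=read_camera("scene");c=read_camera("top")
a=cv2.resize(s["frame"][200:310,120:240],(480,440),interpolation=cv2.INTER_CUBIC)
b=cv2.resize(c["frame"][165:265,325:415],None,fx=3.4,fy=4.4,interpolation=cv2.INTER_CUBIC)
b=cv2.resize(c["frame"][165:265,325:415],(396,440),interpolation=cv2.INTER_CUBIC)[:,:320]
b=cv2.resize(c["frame"][165:265,325:405],(320,400),interpolation=cv2.INTER_CUBIC);b=cv2.copyMakeBorder(b,0,40,0,0,0)
cv2.imwrite("pics/placed.png",np.hstack([a,b]))
m,bb,_=blobs(c["frame"],(17,115,110),(30,255,255),(350,180,390,212));print(bb,[toz(c,x[1],.091) for x in bb])
m,bs,_=blobs(s["frame"],(17,140,60),(30,255,255),(175,225,215,265));print(bs,[cross(c,bb[0][1],s,x[1]) for x in bs])
E
```

```text
9.1 [0.48839512 0.14820653 0.20821558] [-0.7   0.18  0.32  2.01 -0.07  0.96  1.21]
[([359, 186, 24, 22, 428], [370.72, 196.68])] [array([[ 0.55061956, -0.32150602,  0.091     ]])]
[([183, 242, 21, 20, 337], [192.85, 251.2])] [(array([ 0.55104969, -0.32381385,  0.08372945]), np.float64(0.0003884547537633052))]
```

View pics/placed.png

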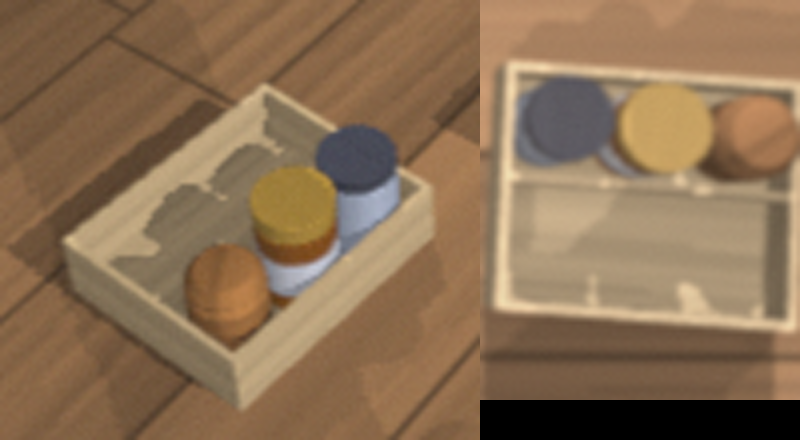

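The jar stands upright in the gap: its lid measures (0.551, -0.322) and its top height matches. Next are the tongs.

Request:
servo_tool(
  steps=[
    [1,[-0.0056,0.032,0],-0.0125],
    [1,[-0.0056,0.032,0],-0.0125],
    [1,[-0.0056,0.032,0],-0.0125],
    [1,[-0.0056,0.0313,0],-0.0125],
    [1,[0,0,-0.03],0],
    [1,[0,0,-0.04],0],
    [1,[0,0,-0.03],0],
    [1,[0,0,0],0],
    [1,[0,0,0],0],
  ],
)

```text
time_s: 10.1
position: [0.4668, 0.2739, 0.1082]
orientation: [[-0.998, 0.067, 0.0], [0.067, 0.998, -0.001], [-0.0, -0.001, -1.0]]
ft_force: [-0.8, -0.3, 0.1]
width: 0.0856
```

```bash
python3 - <<'E'
from h import *
o=get_obs();print(o['position'],o['orientation'][:,1])
s=read_camera("scene");c=read_camera("top")
a=cv2.resize(s["frame"][100:190,230:350],(480,360),interpolation=cv2.INTER_CUBIC)
b=cv2.resize(c["frame"][165:295,85:195],(305,360),interpolation=cv2.INTER_CUBIC)
cv2.imwrite("pics/tongs.png",np.hstack([a,b]))
E
```

```text
[0.46678    0.27385229 0.10822811] [ 6.71542699e-02  9.97742467e-01 -5.22543068e-04]
```

View pics/tongs.png

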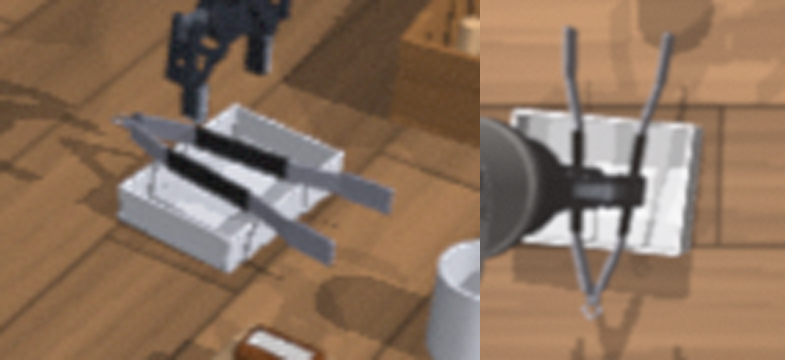

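The crop shows the fingers over the tongs, straddling both handles at about (240,150) and (207,180) in the scene view. As a cross-check I'll locate the handles from the scene camera.

```bash
python3 - <<'E'
from h import *
s=read_camera("scene")
m,b,l=blobs(s["frame"],(0,0,0),(180,255,60),(265,128,305,155),15)
for x in b:print(x,toz(s,x[1],.048).round(4))
E
```

```text
([279, 132, 22, 12, 93], [289.51, 137.57]) [[0.466  0.3048 0.048 ]]
([272, 138, 20, 14, 86], [281.51, 144.41]) [[0.4647 0.2533 0.048 ]]
```

Request:
servo_tool(
  steps=[
    [1,[-0.001,0.0031,-0.02],0.005],
    [1,[0,0,-0.025],0],
    [1,[0,0,-0.02],0],
    [1,[0,0,-0.012],0],
    [1,[0,0,-0.006],0],
    [1,[0,0,0],0],
    [0.75,[0,0,0],0],
    [0.7,[0,0,0],0],
    [0.65,[0,0,0],0],
    [0.6,[0,0,0],0],
    [0.58,[0,0,0],0],
    [0.57,[0,0,0],0],
    [0.57,[0,0,0],0],
    [0.57,[0,0,0],0],
  ],
  grip_force=30,
)

```text
time_s: 11.65
position: [0.466, 0.2777, 0.0252]
orientation: [[-0.998, 0.061, 0.001], [0.061, 0.998, 0.001], [-0.001, 0.001, -1.0]]
ft_force: [-0.1, -0.0, 6.0]
width: 0.0488
```

Request:
servo_tool(
  steps=[
    [0.57,[0,0,0.005],0],
    [0.57,[0,0,0.01],0],
    [0.57,[0,0,0.02],0],
    [0.57,[0,0,0.025],0],
    [0.57,[0,0,0.025],0],
    [0.57,[0,0,0.025],0],
    [0.57,[0,0,0.02],0],
    [0.57,[0,0,0.01],0],
    [0.57,[0,0,0],0],
    [0.57,[0,0,0],0],
  ],
)

```text
time_s: 12.65
position: [0.465, 0.2772, 0.1639]
orientation: [[-0.998, 0.061, -0.0], [0.061, 0.998, -0.0], [0.0, -0.0, -1.0]]
ft_force: [-1.0, 0.2, -0.3]
width: 0.0484
```

```bash
python3 - <<'E'
from h import *
o=get_obs();print(o['position'],o['width'],o['ft_force'],o['torque'])
s=read_camera("scene");c=read_camera("top")
a=cv2.resize(s["frame"][70:180,230:350],(480,440),interpolation=cv2.INTER_CUBIC)
b=cv2.resize(c["frame"][155:295,85:185],(314,440),interpolation=cv2.INTER_CUBIC)
cv2.imwrite("pics/lift.png",np.hstack([a,b]))
E
```

```text
[0.46495864 0.2771731  0.16385674] 0.04839056675245102 [-0.99321609  0.1576935  -0.28732855] [0.03141633 0.01642963 0.00684013]
```

View pics/lift.png

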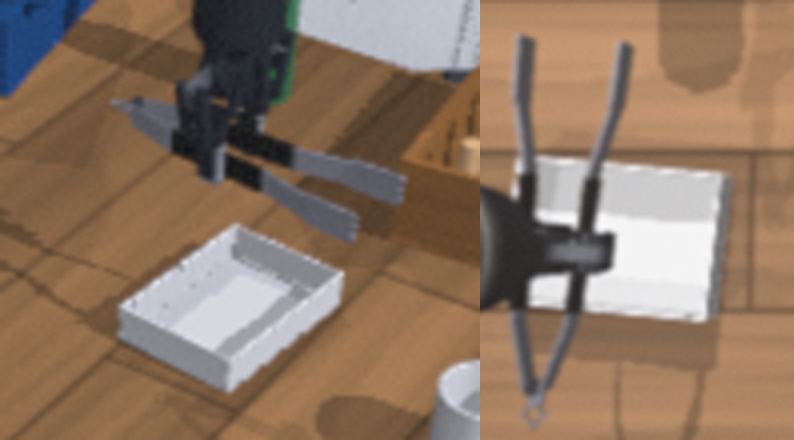

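The tongs are held clear of the tray. In the top crop the tip ends are at (524,37) and (626,43); in the scene crop the upper end corners are at (404,178) and (357,216). I'll triangulate these for height, tilt and lateral offset.

```bash
python3 - <<'E'
from h import *
s=read_camera("scene");c=read_camera("top")
k=440/140
T=[[85+(524-480)/3.14,155+37/k],[85+(626-480)/3.14,155+43/k]]
S=[[230+404/4,70+178/4],[230+357/4,70+216/4]]
for a,b in zip(T,S):print(cross(c,a,s,b))
# hinge
print("hinge",cross(c,[85+(534-480)/3.14,155+395/k],s,[230+135/4,70+108/4]))
# arm rows in top at z of tongs (~.19)
m=blobs(c["frame"],(0,0,0),(180,60,130),(90,160,140,290))[0]
for v in range(164,212,6):
    u=np.flatnonzero(m[v]);g=[q for q in np.split(u,np.flatnonzero(np.diff(u)>2)+1) if len(q)]
    print(v,[(int(q[0]),int(q[-1])) for q in g],[toz(c,[q.mean(),v],.193)[0,:2].round(4).tolist() for q in g])
for v in(256,264,272,278):
    u=np.flatnonzero(m[v]);g=[q for q in np.split(u,np.flatnonzero(np.diff(u)>2)+1) if len(q)]
    print(v,[toz(c,[q.mean(),v],.193)[0,:2].round(4).tolist() for q in g])
E
```

```text
(array([0.60936329, 0.29784551, 0.19743327]), np.float64(0.006653390098571888))
(array([0.6051629 , 0.22671195, 0.19804678]), np.float64(0.006835765577572978))
hinge (array([0.36436279, 0.2838252 , 0.1850087 ]), np.float64(0.0032476606644304996))
164 [] []
170 [(98, 101), (130, 132)] [[0.6003, 0.296], [0.6003, 0.2272]]
176 [(97, 101), (129, 132)] [[0.5872, 0.2965], [0.5872, 0.2278]]
182 [(97, 100), (128, 131)] [[0.574, 0.297], [0.574, 0.2294]]
188 [(97, 100), (127, 130)] [[0.5609, 0.2964], [0.561, 0.2311]]
194 [(98, 100), (125, 128)] [[0.5479, 0.2947], [0.5479, 0.235]]
200 [(99, 101), (123, 125)] [[0.5349, 0.2919], [0.5349, 0.2399]]
206 [(99, 102), (121, 123)] [[0.5219, 0.2902], [0.522, 0.2437]]
256 [[0.4156, 0.2927], [0.4157, 0.2564]]
264 [[0.3989, 0.2887], [0.399, 0.2621]]
272 [[0.3823, 0.2858], [0.3823, 0.2678]]
278 [[0.3699, 0.2799]]
```

The tongs are level and centred in the jaws. Tip height and yaw match expectation, and the two cameras differ laterally by a few mm. Next I move above the bread and descend partway.

Request:
servo_tool(
  steps=[
    [0.57,[0.004,-0.012,0],0],
    [0.57,[0.006,-0.024,0],0],
    [0.57,[0.006,-0.034,0],0],
    [0.57,[0.008,-0.036,0],0],
    [0.57,[0.008,-0.036,0],0],
    [0.57,[0.008,-0.036,0],0],
    [0.57,[0.007,-0.036,0],0],
    [0.57,[0.006,-0.034,0],0],
    [0.57,[0.005,-0.027,0],0],
    [0.57,[0.002,-0.015,0],0],
    [0.57,[0,0,-0.015],0],
    [0.57,[0,0,-0.025],0],
    [0.57,[0,0,-0.015],0],
    [0.57,[0,0,0],0],
    [0.57,[0,0,0],0],
  ],
)

```text
time_s: 14.35
position: [0.5252, -0.0134, 0.1094]
orientation: [[-0.998, 0.062, -0.001], [0.062, 0.998, -0.0], [0.001, -0.0, -1.0]]
ft_force: [-0.4, 0.2, -1.1]
width: 0.0491
```

```bash
python3 - <<'E'
from h import *
o=get_obs();print(o['position'],o['orientation'][:,1],o['width'])
s=read_camera("scene");c=read_camera("top");f=c["frame"]
a=cv2.resize(s["frame"][120:260,210:350],(440,440),interpolation=cv2.INTER_CUBIC)
b=cv2.resize(f[125:265,195:305],(346,440),interpolation=cv2.INTER_CUBIC)
cv2.imwrite("pics/above.png",np.hstack([a,b]))
m=blobs(f,(0,0,0),(180,70,140),(200,145,300,215))[0]
for v in range(148,190,5):
    u=np.flatnonzero(m[v]);g=[q for q in np.split(u,np.flatnonzero(np.diff(u)>2)+1) if len(q)]
    print(v,[(int(q[0]),int(q[-1])) for q in g],[toz(c,[q.mean(),v],.143)[0,:2].round(4).tolist() for q in g])
bi=blobs(f,(0,0,180),(180,70,255),(235,148,262,178),20)[1];print(bi,[toz(c,x[1],.081) for x in bi])
bs=blobs(s["frame"],(0,0,140),(180,70,255),(272,190,296,212),8)[1];print(bs,[cross(c,bi[0][1],s,x[1]) for x in bs])
E
```

```text
[ 0.52519486 -0.01339814  0.10943379] [ 6.19142902e-02  9.98081354e-01 -4.81649681e-04] 0.04905602712142782
148 [] []
153 [] []
158 [(207, 212), (217, 221), (256, 256)] [[0.6362, 0.0639], [0.6361, 0.0419], [0.6361, -0.0439]]
163 [(206, 209), (253, 255)] [[0.6244, 0.0684], [0.6244, -0.0393]]
168 [(205, 207), (253, 255), (270, 271)] [[0.6127, 0.0717], [0.6127, -0.0393], [0.6127, -0.0774]]
173 [(203, 206), (253, 254), (269, 271)] [[0.601, 0.075], [0.601, -0.0382], [0.601, -0.0762]]
178 [(202, 205), (253, 253), (269, 272)] [[0.5894, 0.0771], [0.5894, -0.0371], [0.5894, -0.0773]]
183 [(200, 205), (252, 253), (269, 271)] [[0.5778, 0.0792], [0.5778, -0.036], [0.5778, -0.0762]]
188 [(200, 201), (252, 252), (268, 271)] [[0.5662, 0.0836], [0.5663, -0.0348], [0.5663, -0.075]]
[([243, 156, 9, 5, 35], [247.09, 157.66]), ([235, 173, 16, 5, 72], [242.1, 175.22])] [array([[ 0.64867975, -0.02062487,  0.081     ]]), array([[ 0.60455499, -0.00845966,  0.081     ]])]
[([281, 198, 8, 6, 29], [285.17, 201.17])] [(array([ 0.64692268, -0.02167108,  0.08366882]), np.float64(0.003072972177685639))]
```

View pics/above.png

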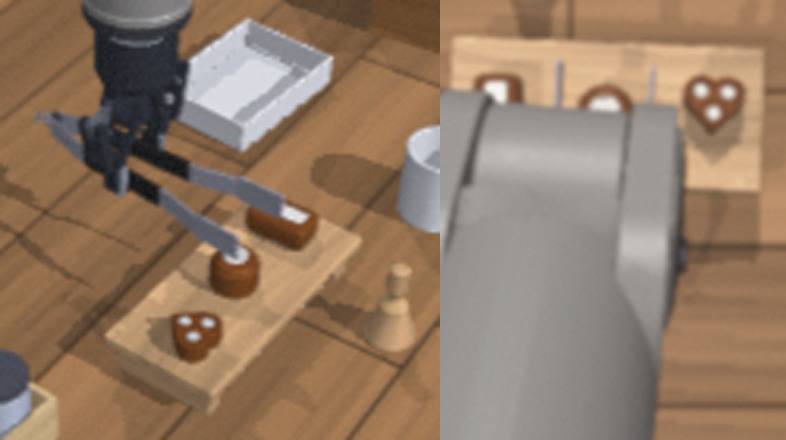

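In the top crop the tip ends at x = 559 and 653 straddle the bread (579..632, centre 606). In the scene view the plates are well above the breads. I'll descend around it.

Request:
servo_tool(
  steps=[
    [0.57,[0,0.001,-0.012],0],
    [0.57,[0,0,-0.015],0],
    [0.57,[0,0,-0.015],0],
    [0.57,[0,0,-0.012],0],
    [0.57,[0,0,-0.008],0],
    [0.57,[0,0,-0.003],0],
    [0.57,[0,0,0],0],
    [0.57,[0,0,0],0],
  ],
)

```text
time_s: 15.25
position: [0.5256, -0.0118, 0.0447]
orientation: [[-0.998, 0.061, 0.001], [0.061, 0.998, 0.0], [-0.001, 0.0, -1.0]]
ft_force: [0.0, -0.4, -0.9]
width: 0.0486
```

```bash
python3 - <<'E'
from h import *
o=get_obs();print(o['position'],o['width'],o['ft_force'])
s=read_camera("scene");c=read_camera("top");f=c["frame"]
a=cv2.resize(s["frame"][150:250,240:330],(396,440),interpolation=cv2.INTER_CUBIC)
b=cv2.resize(f[125:195,205:270],(409,440),interpolation=cv2.INTER_CUBIC)[:,:400]
cv2.imwrite("pics/around.png",np.hstack([a,b]))
E
```

```text
[ 0.52561972 -0.01177553  0.04467655] 0.048623765615652584 [ 0.02588328 -0.35735512 -0.93977769]
```

View pics/around.png

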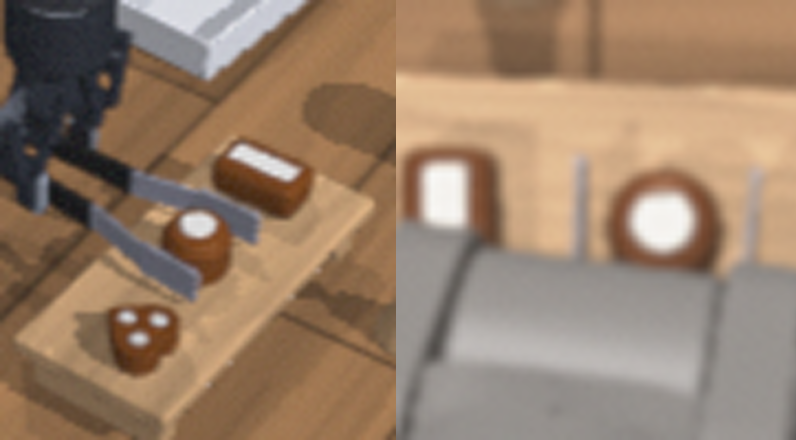

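The plates are at x ≈ 579 and 755 in the top crop and the bread is at 664, so it's centred with nothing touching. Closing now.

Request:
servo_tool(
  steps=[
    [0.54,[0,0,0],0],
    [0.51,[0,0,0],0],
    [0.49,[0,0,0],0],
    [0.47,[0,0,0],0],
    [0.45,[0,0,0],0],
    [0.42,[0,0,0],0],
    [0.38,[0,0,0],0],
    [0.35,[0,0,0],0],
    [0.35,[0,0,0],0],
    [0.35,[0,0,0],0],
  ],
  grip_force=25,
)

```text
time_s: 16.35
position: [0.5254, -0.0117, 0.0443]
orientation: [[-0.998, 0.061, 0.0], [0.061, 0.998, -0.0], [-0.0, -0.0, -1.0]]
ft_force: [-0.1, 0.1, -0.4]
width: 0.0397
```

Request:
servo_tool(
  steps=[
    [0.35,[0,0,0.003],0],
    [0.35,[0,0,0.006],0],
    [0.35,[0,0,0.01],0],
    [0.35,[0,0,0.015],0],
    [0.35,[0,0,0.015],0],
    [0.35,[0,0,0.006],0],
    [0.35,[0,0,0],0],
  ],
)

```text
time_s: 17.05
position: [0.5259, -0.0116, 0.1004]
orientation: [[-0.998, 0.061, 0.002], [0.061, 0.998, 0.0], [-0.002, 0.001, -1.0]]
ft_force: [0.3, 0.3, -1.8]
width: 0.0391
```

```bash
python3 - <<'E'
from h import *
o=get_obs();print(o['position'],o['width'],o['ft_force'],o['torque'])
s=read_camera("scene");c=read_camera("top");f=c["frame"]
a=cv2.resize(s["frame"][150:250,240:330],(396,440),interpolation=cv2.INTER_CUBIC)
b=cv2.resize(f[125:195,205:270],(409,440),interpolation=cv2.INTER_CUBIC)[:,:400]
cv2.imwrite("pics/up.png",np.hstack([a,b]))
E
```

```text
[ 0.52589162 -0.01155516  0.1003976 ] 0.03912262776966298 [ 0.2897677   0.29234445 -1.78647301] [-0.00515139  0.01776412 -0.00174037]
```

View pics/up.png

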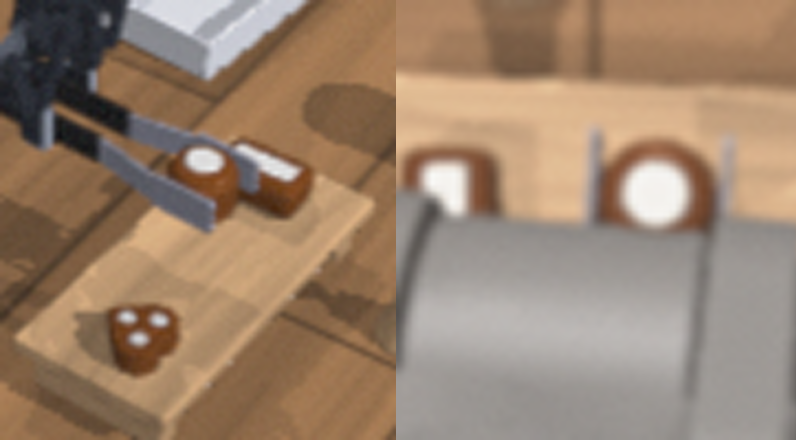

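The bread is held between the plates, about 56 mm up and off the riser, and the neighbours are undisturbed. Now to carry it over the empty bay at tongs yaw -1.2, lifting first.

Request:
servo_tool(
  steps=[
    [0.35,[0,0,0.015],0],
    [0.35,[0,0,0.025],0],
    [0.35,[0,0,0.015],0],
    [0.35,[-0.003,-0.006,0],-0.03],
    [0.35,[-0.005,-0.011,0],-0.06],
    [0.35,[-0.006,-0.013,0],-0.08],
    [0.35,[-0.006,-0.013,0],-0.08],
    [0.35,[-0.006,-0.013,0],-0.08],
    [0.35,[-0.006,-0.013,0],-0.08],
    [0.35,[-0.006,-0.013,0],-0.08],
    [0.35,[-0.006,-0.013,0],-0.08],
    [0.35,[-0.006,-0.013,0],-0.08],
    [0.35,[-0.006,-0.013,0],-0.08],
    [0.35,[-0.006,-0.013,0],-0.08],
    [0.35,[-0.006,-0.013,0],-0.08],
    [0.35,[-0.006,-0.013,0],-0.08],
    [0.35,[-0.006,-0.013,0],-0.08],
    [0.35,[-0.006,-0.013,0],-0.06],
    [0.35,[-0.004,-0.009,0],-0.03],
    [0.35,[0,0,0],0],
  ],
)

```text
time_s: 19.15
position: [0.4345, -0.2079, 0.1539]
orientation: [[-0.359, 0.933, -0.001], [0.933, 0.359, -0.0], [-0.0, -0.001, -1.0]]
ft_force: [-0.6, -0.2, -0.8]
width: 0.0394
```

Request:
servo_tool(
  steps=[
    [0.35,[-0.003,-0.005,0],0],
    [0.35,[0,0,0],0],
    [0.35,[0,0,0],0],
  ],
)

```text
time_s: 19.45
position: [0.4324, -0.2115, 0.1543]
orientation: [[-0.362, 0.932, 0.0], [0.932, 0.362, 0.0], [0.0, 0.0, -1.0]]
ft_force: [0.2, 0.8, -2.6]
width: 0.0395
```

```bash
python3 - <<'E'
from h import *
o=get_obs();print(o['time_s'],o['position'],o['orientation'][:,1],o['width'],o['ft_force'])
s=read_camera("scene");c=read_camera("top");f=c["frame"]
a=cv2.resize(s["frame"][170:310,120:300],(515,400),interpolation=cv2.INTER_CUBIC)
b=cv2.resize(f[165:265,335:405],(280,400),interpolation=cv2.INTER_CUBIC)
cv2.imwrite("pics/bay.png",np.hstack([a,b]))
bi=blobs(f,(0,0,180),(180,60,255),(325,190,410,260),20)[1];bs=blobs(s["frame"],(0,0,150),(180,60,255),(130,170,250,270),10)[1]
print(bi,bs)
for x in bi:
  for y in bs:print(cross(c,x[1],s,y[1]))
for n,cc,b in(("jar",c,blobs(f,(17,115,110),(30,255,255),(350,180,390,212))[1]),):print(n,b,[toz(c,x[1],.091) for x in b])
E
```

```text
19.45 [ 0.43244043 -0.21147072  0.15428361] [9.32225667e-01 3.61877469e-01 6.41453610e-05] 0.039533711870941304 [ 0.15496233  0.80216222 -2.59410157]
[] [([162, 206, 10, 7, 54], [166.46, 208.93]), ([206, 245, 14, 14, 114], [211.92, 251.57]), ([188, 260, 18, 10, 61], [196.97, 266.25])]
jar [([359, 186, 24, 21, 398], [371.07, 196.0])] [array([[ 0.55227478, -0.32240259,  0.091     ]])]
```

View pics/bay.png

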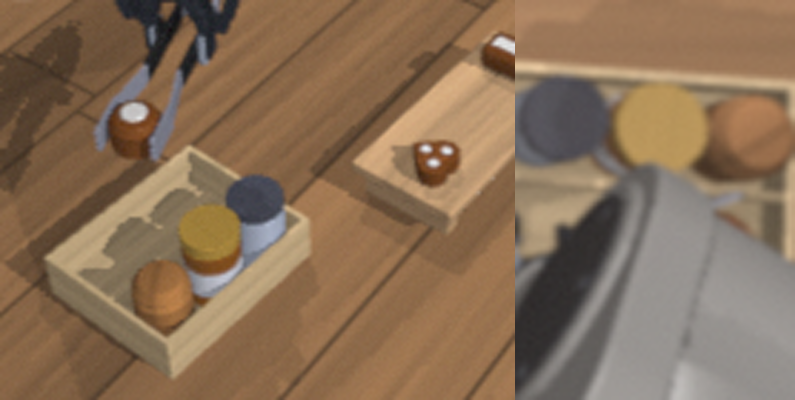

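The bread sits between the plates at (135,125) in the scene crop, and the box contents are undisturbed. The arm hides it from the top camera, so I'll check its position from the scene ray at the expected icing height.

```bash
python3 - <<'E'
from h import *
s=read_camera("scene")
p=toz(s,[166.46,208.93],.154-.0443+.081)[0];d=p[:2]-[.4756,-.3207];t=-.065
print(p,"bay xy",d@[np.cos(t),np.sin(t)],d@[-np.sin(t),np.cos(t)])
E
```

```text
[ 0.47418678 -0.32239939  0.1907    ] bay xy -0.001299850066196207 -0.001787594224778733
```

The bread is within 2 mm of the bay's middle, with its underside about 64 mm above the jar's lid. I'll settle briefly and hand in.

Request:
servo_tool(
  steps=[
    [0.35,[0,0,0],0],
    [0.35,[0,0,0],0],
    [0.35,[0,0,0],0],
    [0.35,[0,0,0],0],
    [0.35,[0,0,0],0],
  ],
)

```text
time_s: 20.1
position: [0.4323, -0.2117, 0.1543]
orientation: [[-0.361, 0.933, -0.0], [0.933, 0.361, 0.0], [0.0, 0.0, -1.0]]
ft_force: [-1.2, 0.0, -1.9]
width: 0.0391
```

```bash
python3 - <<'E'
from h import *
s=read_camera("scene");print(blobs(s["frame"],(0,0,150),(180,60,255),(130,170,200,230),10)[1],get_obs()['width'])
print(sign_off())
E
```

```text
[([162, 206, 10, 7, 55], [166.25, 209.04])] 0.03930757741469978
the job is handed in; nothing more can be done
None
```

The gift box is made up and the job is handed in, at about 20 s of the 58 s allowed. The jar stands upright on the box floor between the tin and the pot. The round gingerbread is held in the tongs over the empty bay.

- **Jar:** the last top view puts its lid at (0.552, -0.322), within about 2 mm of where I set it down. I felt it touch the floor before letting go.
- **Gingerbread:** it sits within about 2 mm of the bay's middle, with its underside about 64 mm above the jar's lid. It did not move during the last half second before hand-in. This position comes from the scene camera alone, at a height worked out from the arm, because the arm hid the bread from the top camera.
- **Other items:** the tin, pot and heart gingerbread were in place in the last picture. I did not measure the oblong gingerbread, mug or bell again at the end. No move or reading suggested contact with them.
- **Disagreement:** near the tray the two cameras differed by 3–7 mm across the tongs. I relied on the gripper centring itself on the handles, and the close view at the riser confirmed the tongs were centred on the bread.

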